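# Set the ribbon gauge to the green length

## Task

Set the ribbon gauge for the green length: with the fingertips push its black sliding stop along the rail until it drops into the notch level with the green mark, and leave it seated there. Only push the stop, never pinch it between the fingers, and leave everything else on the counter where it stands.

Things in the scene. Friction and masses are not known exactly. Their poses are not given: they have to be found in the camera images.
- gauge: ribbon gauge fixed to the counter: dark wooden board 120 (its x) x 400 (its y) x 14 mm; origin under the board's centre on the counter, z up. An aluminium rail 24 mm wide runs along its y axis at x = 0, top at z = 28 mm, with V notches 14 mm wide and 4 mm deep at y = +55, 0 and -55 mm. At the -y end stands a brass fence 48 mm high (y = -184 to -196 mm), at the +y end an aluminium end stop 28 mm high (y = +188 to +196 mm).
- stop (a joint): travel in m of the black sliding stop along the rail: 0 at gauge y = +130 mm, growing toward the brass fence (gauge -y), limits -0.005 and 0.215; the notches lie at 0.075, 0.130 and 0.185; it starts between 0 and 0.045. It slides with about 3 to 4.5 N of push; 8 to 12 N pushes it out of a notch.
- stop_centre (a point): middle of the black stop, 30 mm above the counter (just above the rail). The stop's block is 84 mm (gauge x) x 44 mm (gauge y, between its rubber side faces, which lie 22 mm either side of the middle), from 30 to 62 mm above the counter, with a brass pin head 12 mm across on top, its top about 72 mm above the counter when seated and 76 mm when not.
- stop_pin (a joint): height in m of the stop's spring pin (brass head on top): about 0 when its ball sits in a notch, about 0.003 on the rail between notches. Over the last 6 mm before a notch the push needed falls to almost nothing, then rises sharply once the ball is fully down. Left half-way down a notch flank it may stay there: it is seated only when pushed on until it resists.
- mark_green: green mark, a fixed tab 16 x 36 x 4 mm on the board's -x edge (robot's side), origin under its centre, axes as the gauge's; it stands exactly level, along the gauge's y, with one of the three notches. Which colour is at which notch changes.
- mark_yellow: yellow mark, a fixed tab 16 x 36 x 4 mm on the board's -x edge (robot's side), origin under its centre, axes as the gauge's; it stands exactly level, along the gauge's y, with one of the three notches. Which colour is at which notch changes.
- mark_blue: blue mark, a fixed tab 16 x 36 x 4 mm on the board's -x edge (robot's side), origin under its centre, axes as the gauge's; it stands exactly level, along the gauge's y, with one of the three notches. Which colour is at which notch changes.
- ribbon_spool: loose reel of gold ribbon lying flat, 64 mm across, 20 mm high; stands loose by the work, not part of it; origin at the centre of its underside.
- wax_stamp: upright wax stamp with dark wooden handle, 25 mm across, 78 mm high; stands loose by the work, not part of it; origin at the centre of its underside.
- order_block: flat white block of order slips, 100 x 70 x 14 mm; stands loose by the work, not part of it; origin at the centre of its underside.
- drum_2: round salmon-coloured paper drum, 73 mm across, 44 mm high; stands loose by the work, not part of it; origin at the centre of its underside.
- violet_box_0: violet gift box with gold ribbon, 136 x 136 x 60 mm; stands loose by the work, not part of it; origin at the centre of its underside.
- tape_dispenser: dark green tape dispenser, 47 x 133 x 67 mm; stands loose by the work, not part of it; origin at the centre of its underside.

How it is judged:
At the end, for the whole second after the job is handed in: The stop's middle is within 3.5 mm of the green mark along the rail, its pin is down in the notch (under 1.6 mm) and the stop is at rest (y of stop_centre in the frame of mark_green between -0.0035 and 0.0035 m and value of joint stop_pin below 0.0016 m and velocity of joint stop between -0.01 and 0.01 m/s); the robot touches nothing.
It fails at once if the stop is pinched: the fingers press on both of its side faces at once (over 1 N each) (contact force between the fingers and stop_c0 above 1 N and contact force between the fingers and stop_c1 above 1 N).
It fails at once if one of the loose things round the gauge is lifted, carried or shoved more than 15 mm (distance of any of ribbon_spool, wax_stamp, order_block, drum_2, violet_box_0, tape_dispenser from where it was at the start of the episode above 0.015 m).
It also fails if it takes over 40 s, if anything falls off the work surface, if the arm or the gripper's body presses on something with over 40 N, if the wrist force passes 120 N, or if a joint passes its speed limit or range.

## Robot

A 6-joint arm with a two-finger parallel gripper is mounted at the origin on a cart in front of the work surface, level with it; the furniture and walls round the work are solid. World frame = base frame: x ahead of the robot, y to its left, z up, the work surface at z = 0. Lengths are in m, angles in rad, forces in N, time in s.
With the tool pointing down it reaches from about 0.425 to 0.95 m from the base axis. Payload 3.5 kg.
Tool frame: the origin (TCP) lies on the centre line of the jaws, within the pads' length; the fingertips stand ahead of it and the grasp point (between the pads) lies 11 mm behind it (tips_ahead is the z of the fingertips in the tool frame, in m); z points along the fingers, y is the direction in which the jaws open and shut (so a half turn about z gives the same grasp; the last joint's range is limited). The gripper opens to 85 mm and grips with 20 to 120 N. Pads are 22 mm wide; open, the fingers measure 114 mm over their backs; the gripper's body (76 mm by 85 mm) begins 54 mm behind the grasp point. The pads swing forward as they close: fully open they stand 13 mm farther back than shut.
Start: joints at [-1.437, 0.286, 1.577, -0, 1.279, -0.15], TCP at [0.189, -0.648, 0.239] pointing down, gripper open.
Joint ranges: [-2.77, 2.77], [-0.9, 2.22], [0.21, 2.48], [-1.53, 4.67], [0.24, 2.81], [-2.84, 2.84]. Speed limits (rad/s): [2.79, 2.79, 3.14, 3.14, 3.14, 3.14].

## Interface

Orientations are given as a unit quaternion [x, y, z, w].
In Python, from plant import * gives the robot as it stands. The module is installed in compiled form; this text tells all that it offers.
- The arm moves only by the tool move_arm, never from a script. Its arguments are lists of equal length, an entry for each row: "linear": the shift along the world's x, y, z in m, a list of three; "twist": the turn, a rotation vector about the world's x, y, z in degrees, a list of three. A call has 1 to 20 rows; each row shifts and turns the pose as measured when the row begins; what a row does not reach is not made up. A row lasts 1/12 s, in which the tool goes at most 41.7 mm and 7.16 degrees, less where a joint would pass 70% of its speed; a pose out of reach is approached as far as the arm can. A call is refused whole if a number of a shift passes 0.0417 or a number of a turn 7.16, either way. A call with a gripper value outside its range is refused whole. "grip" is the opening, from 0 (shut) to 1 (fully open), set as the call begins (left out, the last holds). The fingers move at their own pace and stop on an object; "force" is the grip in N (left out, the last holds). Time passes only in rows, so rows that do not move let the fingers close. It gives the time, the measured TCP pose, the force and the opening at its end, in the units of the state.
- get_state(): the state, without advancing time (a new reading comes with each control period).
- read_camera(name): name is "scene" or "top"; returns a dict with "img" (480x640x3 uint8, blue, green, red), "depth" (480x640 float32, m along the optical axis (not along the pixel's ray), 0 where there is no reading), "fx", "fy", "cx", "cy" (pixels), "dist" ([k1, k2, p1, p2, k3] as OpenCV has them; the pictures are not rectified), "rvec" (rotation vector, rad) and "tvec" (3), from world to camera coordinates, as OpenCV has them. Camera axes: x right, y down, z forward; pixel columns grow to the right and rows downward; lengths in m; the calibration is good to about 2 mm. A picture is of the moment at which its call begins.
- sign_off(): hands the job in, once; it reports no verdict.
The state is a dict: "time": time; "qpos": joint angles; "dq": joint speeds; "joint_efforts": joint torques, N m; "eef_pos": TCP position; "tcp_rot": TCP orientation; "contact_force": force on the tool from outside, world axes, zero at the start; "wrist_torque": the same for the moment, N m; "opening": opening from 0.0 (shut) to 1.0 (fully open).
Only numpy, scipy, OpenCV 4.12 (cv2) and the standard library are available. Lean on these libraries where they do the work, as an engineer would, in place of code of your own. Each camera call takes 0.05 s, during which the arm holds its last target.

## Working session

There is one attempt and no reset: what is moved stays moved. The work goes in short steps, Python scripts to look and compute and a tool call to move; the robot and the scene stay as the last step left them, time stands still between calls to the robot, and variables do not carry over. Pictures are saved under pics/ and viewed, and the job is handed in when it is done.

Besides the shell and the picture viewer there is one more tool, called by a JSON object that holds its "method" and its "body", one argument or row to a line. move_arm: Moves the arm, as the interface text tells. Its arguments: {"type":"object","properties":{"linear":{"type":"array","items":{"type":"array","items":{"type":"number"}}},"twist":{"type":"array","items":{"type":"array","items":{"type":"number"}}},"grip":{"type":"number"},"force":{"type":"number"}},"required":["linear","twist"]}

```bash
mkdir -p pics; python3 - <<'E'
from plant import *
import cv2,pickle
for n in ("top","scene"):
    c=read_camera(n); pickle.dump(c,open(n+".pkl","wb")); cv2.imwrite(f"pics/{n}0.png",c["img"])
s=get_state();print({k:s[k] for k in("time","eef_pos","tcp_rot","contact_force","opening")}); print([k for k in s])
E
```

```text
{'time': 0.1, 'eef_pos': array([ 0.18895463, -0.64739515,  0.23802648]), 'tcp_rot': array([ 9.89947450e-01,  1.41431255e-01,  1.42209064e-05, -1.11668758e-03]), 'contact_force': array([ 0.06808008, -0.07777102, -0.53105964]), 'opening': 1.001661764220322}
['time', 'qpos', 'dq', 'joint_efforts', 'eef_pos', 'tcp_rot', 'contact_force', 'wrist_torque', 'opening']
```

View pics/top0.png

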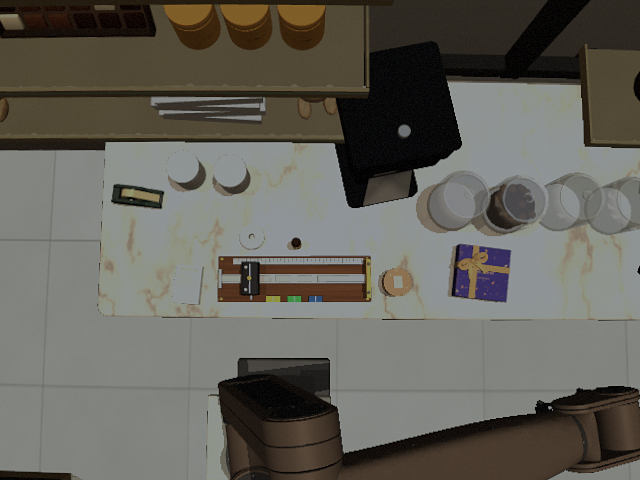

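View pics/scene0.png

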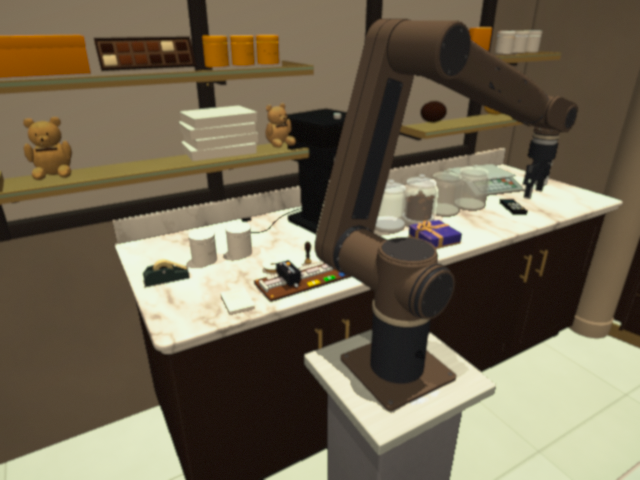

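The top picture shows the board from columns 219 to 371. The black stop is at (250,278), the brass fence on the right at column 369, the yellow/green/blue tabs at columns 273/294/316 (row 299), and the salmon drum at (397,282). Next I measure these positions.

```bash
cat > h.py <<'E'
import numpy as np,cv2,pickle
def ray(c,uv,z):
    K=np.array([[c["fx"],0,c["cx"]],[0,c["fy"],c["cy"]],[0,0,1.]])
    n=cv2.undistortPoints(np.array(uv,float).reshape(-1,1,2),K,np.array(c["dist"],float)).reshape(-1,2)
    R=cv2.Rodrigues(np.array(c["rvec"],float))[0];t=np.array(c["tvec"],float).ravel()
    C=-R.T@t; d=np.c_[n,np.ones(len(n))]@R
    return C+d*((np.broadcast_to(z,len(n))-C[2])/d[:,2])[:,None]
def proj(c,P):
    K=np.array([[c["fx"],0,c["cx"]],[0,c["fy"],c["cy"]],[0,0,1.]])
    return cv2.projectPoints(np.array(P,float),np.array(c["rvec"],float),np.array(c["tvec"],float),K,np.array(c["dist"],float))[0].reshape(-1,2)
E
python3 - <<'E'
from h import *
c=pickle.load(open("top.pkl","rb")); im=c["img"]
R=cv2.Rodrigues(np.array(c["rvec"],float))[0];print("C",-R.T@np.array(c["tvec"]).ravel())
hsv=cv2.cvtColor(im,cv2.COLOR_BGR2HSV)
def comp(lo,hi,z,name):
    m=cv2.inRange(hsv,lo,hi); n,l,s,ce=cv2.connectedComponentsWithStats(m)
    for i in range(1,n):
        if s[i,4]>40 and 200<ce[i][0]<420 and 220<ce[i][1]<320: print(name,s[i],ce[i].round(1),ray(c,[ce[i]],z).round(4))
comp((22,120,80),(34,255,255),.004,"yel");comp((45,100,60),(80,255,255),.004,"grn");comp((100,120,60),(118,255,255),.004,"blu")
comp((0,0,0),(180,255,45),.062,"blk")
x=cv2.resize(im[225:325,205:425],None,fx=3.6,fy=3.6,interpolation=cv2.INTER_CUBIC);cv2.imwrite("pics/crop0.png",x)
print(ray(c,[[219,256],[371,256],[219,301],[371,301]],.014).round(4))
E
```

```text
C [ 0.40150944 -0.11149386  1.43327949]
yel [367 266   4  32 104] [368.4 281. ] [[ 0.4522 -0.2564  0.004 ]]
grn [287 296   7   6  42] [290.  298.5] [[ 0.4046 -0.0512  0.004 ]]
blk [292 238   9   9  62] [295.7 242.1] [[ 0.5468 -0.0661  0.062 ]]
blk [240 262  20  34 519] [250.  278.4] [[0.4539 0.0478 0.062 ]]
[[ 0.5134  0.136   0.014 ]
 [ 0.5174 -0.2621  0.014 ]
 [ 0.3961  0.1329  0.014 ]
 [ 0.4001 -0.2621  0.014 ]]
```

View pics/crop0.png

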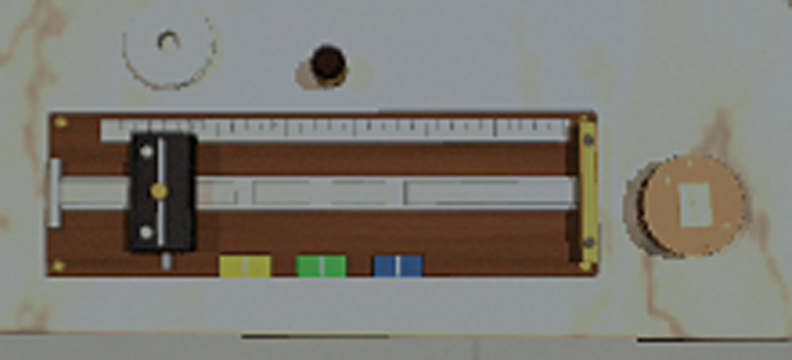

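```bash
python3 - <<'E'
from h import *
import plant; print([k for k in dir(plant) if not k.startswith("_")], getattr(plant,"tips_ahead",None))
from scipy.optimize import least_squares
c=pickle.load(open("top.pkl","rb"))
f=lambda p:(np.array(p,float)+.5)/3.6-.5+[205,225]
obs=f([(48,112),(597,111),(597,276),(48,276),(245,266),(321,266),(398,266)])
G=np.array([[.06,.2,.014],[.06,-.2,.014],[-.06,-.2,.014],[-.06,.2,.014],[-.052,.055,.018],[-.052,0,.018],[-.052,-.055,.018]])
def W(p): 
    a=p[2];R=np.array([[np.cos(a),-np.sin(a),0],[np.sin(a),np.cos(a),0],[0,0,1]]);return G@R.T+[p[0],p[1],0]
r=least_squares(lambda p:(proj(c,W(p))-obs).ravel(),[.456,-.063,0]);print(r.x,np.degrees(r.x[2]),r.fun.reshape(-1,2).round(2))
# stop top corners crop
q=ray(c,f([(130,133),(197,134),(195,252),(127,250),(158,190)]),[.062]*4+[.076]);
a=r.x[2];R=np.array([[np.cos(a),-np.sin(a)],[np.sin(a),np.cos(a)]])
print(q.round(4));print(((q[:,:2]-r.x[:2])@R).round(4))
E
```

```text
['Unreachable', 'get_state', 'read_camera', 'sign_off', 'tips_ahead'] 0.008
[ 0.45676171 -0.06161176  0.01080211] 0.6189150275083283 [[-0.12 -0.2 ]
 [ 0.07 -0.06]
 [ 0.58  0.15]
 [-0.83  0.25]
 [ 0.07 -0.04]
 [ 0.19 -0.05]
 [ 0.04 -0.07]]
[[0.4961 0.0721 0.062 ]
 [0.4958 0.025  0.062 ]
 [0.4133 0.0248 0.062 ]
 [0.4142 0.0724 0.062 ]
 [0.4557 0.0499 0.076 ]]
[[ 0.0408  0.1333]
 [ 0.04    0.0862]
 [-0.0425  0.0869]
 [-0.0411  0.1344]
 [ 0.0002  0.1115]]
```

{"method": "move_arm", "body": {
  "linear": [
    [0.03,0.03,0],
    [0.03,0.03,0],
    [0.03,0.03,0],
    [0.03,0.03,0],
    [0.03,0.03,0],
    [0.03,0.03,0],
    [0.03,0.03,0],
    [0.03,0.03,0],
    [0.02,0.035,0],
    [0,0.035,0],
    [0,0.035,0],
    [0,0.035,0],
    [0,0.035,0],
    [0,0.035,0],
    [0,0.035,0],
    [0,0.035,0]
  ],
  "twist": [
    [0,0,5],
    [0,0,5],
    [0,0,5],
    [0,0,5],
    [0,0,5],
    [0,0,5],
    [0,0,5],
    [0,0,5],
    [0,0,5],
    [0,0,5],
    [0,0,5],
    [0,0,5],
    [0,0,5],
    [0,0,5],
    [0,0,4],
    [0,0,0]
  ],
  "grip": 0,
  "force": 40
}}

```text
time: 1.43
eef_pos: [0.4408, -0.1151, 0.2274]
tcp_rot: [0.686, 0.727, -0.003, -0.006]
contact_force: [1.0, -0.7, 0.2]
opening: 0.001
```

{"method": "move_arm", "body": {
  "linear": [
    [0.0025,0.037,0],
    [0.0025,0.037,0],
    [0.0025,0.037,0],
    [0.0025,0.037,0],
    [0.002,0.037,0],
    [0.002,0.035,0],
    [0.001,0.005,-0.02],
    [0,0,-0.03],
    [0,0,-0.03],
    [0,0,-0.03],
    [0,0,0]
  ],
  "twist": [
    [0,0,-1],
    [0,0,-1],
    [0,0,-1],
    [0,0,0],
    [0,0,0],
    [0,0,0],
    [0,0,0],
    [0,0,0],
    [0,0,0],
    [0,0,0],
    [0,0,0]
  ]
}}

```text
time: 2.35
eef_pos: [0.4504, 0.1304, 0.114]
tcp_rot: [0.702, 0.713, 0.001, -0.005]
contact_force: [-0.3, -0.6, -0.1]
opening: 0.005
```

```bash
python3 - <<'E'
from plant import *
import cv2
from scipy.spatial.transform import Rotation as R
s=get_state();print(s["eef_pos"],R.from_quat(s["tcp_rot"]).as_matrix().round(3),s["contact_force"],s["qpos"])
c=read_camera("scene");cv2.imwrite("pics/s1.png",cv2.resize(c["img"][180:340,200:420],None,fx=3.6,fy=3.6))
E
```

```text
[0.45037971 0.13038735 0.11401372] [[-0.016  1.    -0.007]
 [ 1.     0.016  0.008]
 [ 0.008 -0.006 -1.   ]] [-0.27882696 -0.63193738 -0.14089298] [ 0.06033505 -0.02454908  2.16871303  0.01028421  1.00356121  0.03911577]
```

View pics/s1.png

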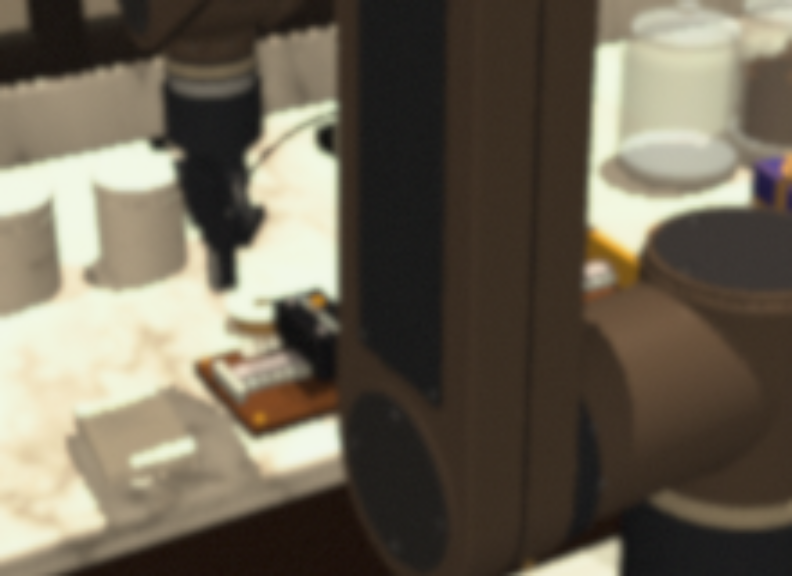

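The gripper is above the +y end of the rail (image 225,280), clear of the stop at (310,320). I'll lower it beside the stop.

{"method": "move_arm", "body": {
  "linear": [
    [0.003,-0.012,-0.01],
    [0.002,-0.012,-0.015],
    [0,0,-0.015],
    [0,0,-0.015],
    [0,0,-0.008],
    [0,0,0],
    [0,0,0]
  ],
  "twist": [
    [0,0,0],
    [0,0,0],
    [0,0,0],
    [0,0,0],
    [0,0,0],
    [0,0,0],
    [0,0,0]
  ]
}}

```text
time: 2.98
eef_pos: [0.4666, 0.1048, 0.0647]
tcp_rot: [0.702, 0.712, 0.009, 0.003]
contact_force: [-0.4, -0.2, -0.4]
opening: -0.004
```

{"method": "move_arm", "body": {
  "linear": [
    [-0.005,0,-0.007],
    [-0.004,0,-0.007],
    [-0.001,0,-0.004],
    [0,0,0]
  ],
  "twist": [
    [0,0,0],
    [0,0,0],
    [0,0,0],
    [0,0,0]
  ]
}}

```text
time: 3.32
eef_pos: [0.4586, 0.1051, 0.0494]
tcp_rot: [0.702, 0.712, 0.012, 0.005]
contact_force: [1.2, -0.1, -0.7]
opening: -0.001
```

{"method": "move_arm", "body": {
  "linear": [
    [0,-0.005,-0.001],
    [0,-0.005,-0.001],
    [0,-0.005,0],
    [0,-0.003,0],
    [0,-0.003,0],
    [0,-0.003,0],
    [0,0,0]
  ],
  "twist": [
    [0,0,0],
    [0,0,0],
    [0,0,0],
    [0,0,0],
    [0,0,0],
    [0,0,0],
    [0,0,0]
  ]
}}

```text
time: 3.9
eef_pos: [0.4586, 0.079, 0.0475]
tcp_rot: [0.702, 0.712, 0.012, 0.005]
contact_force: [-0.8, 0.2, -0.5]
opening: 0.003
```

{"method": "move_arm", "body": {
  "linear": [
    [0,-0.003,0],
    [0,-0.003,0],
    [0,-0.003,0],
    [0,-0.003,0],
    [0,-0.003,0]
  ],
  "twist": [
    [0,0,0],
    [0,0,0],
    [0,0,0],
    [0,0,0],
    [0,0,0]
  ]
}}

```text
time: 4.32
eef_pos: [0.4588, 0.0651, 0.0477]
tcp_rot: [0.703, 0.711, 0.015, 0.004]
contact_force: [1.2, 5.0, -1.0]
opening: -0.003
```

```bash
python3 - <<'E'
from plant import *
import cv2
c=read_camera("top");cv2.imwrite("pics/t2.png",cv2.resize(c["img"][225:325,205:425],None,fx=3.6,fy=3.6))
print(get_state()["contact_force"],get_state()["eef_pos"])
E
```

```text
[ 0.14262175  0.28128992 -0.07843909] [0.45880166 0.06436069 0.0476645 ]
```

View pics/t2.png

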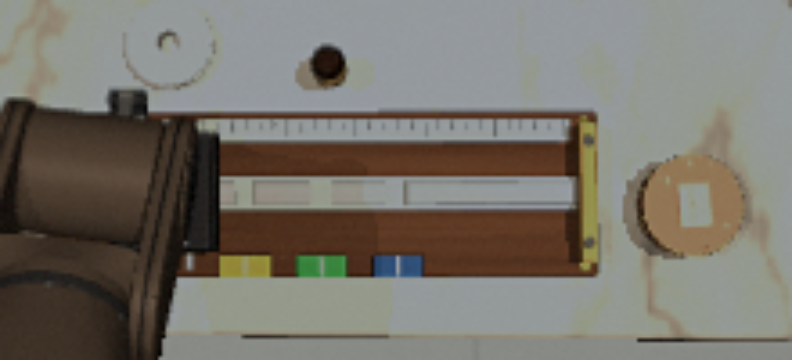

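The pointer below the block (crop column 190) is 94 mm short of the green line (column 321). The TCP runs about 31.5 mm behind the stop's middle, so it should end near y = -0.030. I'll keep pushing past the yellow notch.

{"method": "move_arm", "body": {
  "linear": [
    [0,-0.004,0],
    [0,-0.004,0],
    [0,-0.004,0],
    [0,-0.004,0],
    [0,-0.004,0],
    [0,-0.004,0],
    [0,-0.004,0],
    [0,-0.004,0],
    [0,-0.003,0],
    [0,-0.003,0]
  ],
  "twist": [
    [0,0,0],
    [0,0,0],
    [0,0,0],
    [0,0,0],
    [0,0,0],
    [0,0,0],
    [0,0,0],
    [0,0,0],
    [0,0,0],
    [0,0,0]
  ]
}}

```text
time: 5.2
eef_pos: [0.4591, 0.0232, 0.0478]
tcp_rot: [0.703, 0.711, 0.015, 0.004]
contact_force: [2.3, 9.2, -0.0]
opening: 0.001
```

{"method": "move_arm", "body": {
  "linear": [
    [0,-0.003,0],
    [0,-0.003,0]
  ],
  "twist": [
    [0,0,0],
    [0,0,0]
  ]
}}

```text
time: 5.37
eef_pos: [0.4592, 0.0185, 0.0478]
tcp_rot: [0.704, 0.71, 0.018, 0.002]
contact_force: [1.9, 5.3, -0.9]
opening: 0.002
```

{"method": "move_arm", "body": {
  "linear": [
    [0,-0.003,0],
    [0,-0.003,0]
  ],
  "twist": [
    [0,0,0],
    [0,0,0]
  ]
}}

```text
time: 5.53
eef_pos: [0.4593, 0.0125, 0.0478]
tcp_rot: [0.704, 0.71, 0.018, 0.002]
contact_force: [1.2, 4.2, 0.1]
opening: 0.001
```

{"method": "move_arm", "body": {
  "linear": [
    [0,-0.003,0],
    [0,-0.003,0]
  ],
  "twist": [
    [0,0,0],
    [0,0,0]
  ]
}}

```text
time: 5.7
eef_pos: [0.4594, 0.006, 0.0479]
tcp_rot: [0.704, 0.71, 0.018, 0.001]
contact_force: [1.7, 3.8, -1.5]
opening: 0.002
```

The 9 N peak at TCP y ≈ 0.023 is the yellow notch, which confirms about -0.031 for green.

{"method": "move_arm", "body": {
  "linear": [
    [0,-0.004,0],
    [0,-0.004,0],
    [0,-0.004,0],
    [0,-0.004,0],
    [0,-0.003,0],
    [0,0,0]
  ],
  "twist": [
    [0,0,0],
    [0,0,0],
    [0,0,0],
    [0,0,0],
    [0,0,0],
    [0,0,0]
  ]
}}

```text
time: 6.2
eef_pos: [0.4595, -0.0155, 0.0479]
tcp_rot: [0.705, 0.709, 0.018, 0.002]
contact_force: [0.0, 0.0, -0.1]
opening: 0.001
```

```bash
python3 - <<'E'
from plant import *
import cv2
c=read_camera("top");cv2.imwrite("pics/t3.png",cv2.resize(c["img"][225:325,205:425],None,fx=3.6,fy=3.6))
print(get_state()["contact_force"],get_state()["eef_pos"])
E
```

```text
[-0.16562815  0.40179143 -0.25675745] [ 0.45943645 -0.01549031  0.04789335]
```

View pics/t3.png

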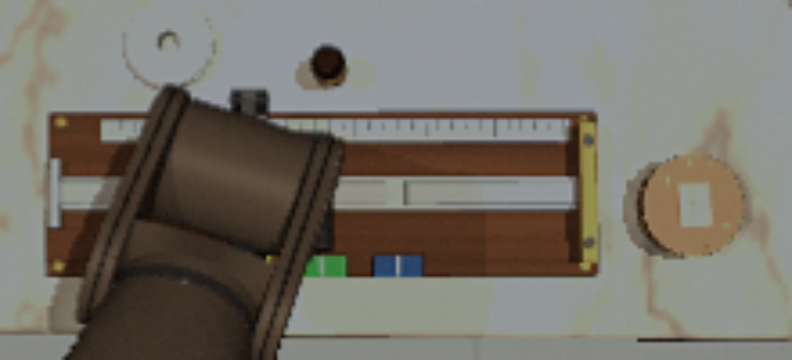

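{"method": "move_arm", "body": {
  "linear": [
    [0,-0.002,0],
    [0,-0.002,0],
    [0,-0.002,0],
    [0,-0.002,0]
  ],
  "twist": [
    [0,0,0],
    [0,0,0],
    [0,0,0],
    [0,0,0]
  ]
}}

```text
time: 6.58
eef_pos: [0.4594, -0.0236, 0.0479]
tcp_rot: [0.705, 0.709, 0.019, 0.001]
contact_force: [2.0, 2.1, -1.6]
opening: 0.001
```

{"method": "move_arm", "body": {
  "linear": [
    [0,-0.0015,0],
    [0,-0.0015,0]
  ],
  "twist": [
    [0,0,0],
    [0,0,0]
  ]
}}

```text
time: 6.75
eef_pos: [0.4592, -0.0276, 0.0479]
tcp_rot: [0.704, 0.71, 0.018, 0.002]
contact_force: [0.2, 0.9, -0.6]
opening: 0.0
```

{"method": "move_arm", "body": {
  "linear": [
    [0,-0.0015,0]
  ],
  "twist": [
    [0,0,0]
  ]
}}

```text
time: 6.83
eef_pos: [0.4592, -0.0294, 0.048]
tcp_rot: [0.704, 0.71, 0.018, 0.002]
contact_force: [1.7, 5.8, -0.3]
opening: 0.005
```

{"method": "move_arm", "body": {
  "linear": [
    [0,-0.001,0]
  ],
  "twist": [
    [0,0,0]
  ]
}}

```text
time: 6.92
eef_pos: [0.4592, -0.0298, 0.048]
tcp_rot: [0.705, 0.709, 0.019, 0.001]
contact_force: [2.9, 8.7, 0.9]
opening: 0.003
```

The force dropped to about 1 N and then rose sharply to 8.7 N, so the ball has gone down into the notch. I'll back off, lift and look.

{"method": "move_arm", "body": {
  "linear": [
    [0,0.003,0],
    [0,0.01,0],
    [0,0.015,0],
    [0,0.015,0.01],
    [0,0.01,0.03],
    [0,0.01,0.03],
    [0,0.02,0.03],
    [0,0.035,0.03],
    [0,0.035,0.01],
    [0,0.035,0],
    [0,0.035,0],
    [0,0.035,0],
    [0,0,0]
  ],
  "twist": [
    [0,0,0],
    [0,0,0],
    [0,0,0],
    [0,0,0],
    [0,0,0],
    [0,0,0],
    [0,0,0],
    [0,0,0],
    [0,0,0],
    [0,0,0],
    [0,0,0],
    [0,0,0],
    [0,0,0]
  ]
}}

```text
time: 8.0
eef_pos: [0.4539, 0.2372, 0.1936]
tcp_rot: [0.706, 0.708, 0.017, 0.004]
contact_force: [-0.3, -0.3, -1.0]
opening: -0.003
```

```bash
python3 - <<'E'
from plant import *
from h import *
c=read_camera("top");cv2.imwrite("pics/t4.png",cv2.resize(c["img"][225:325,205:425],None,fx=3.6,fy=3.6,interpolation=cv2.INTER_CUBIC))
c0=pickle.load(open("top.pkl","rb"))
print(get_state()["contact_force"],get_state()["eef_pos"])
# pin height above stop block by depth, before/after
R=cv2.Rodrigues(np.array(c["rvec"],float))[0];
for k,u in ((c0,249),(c,0)):
    hs=cv2.cvtColor(k["img"],cv2.COLOR_BGR2HSV)
    m=cv2.inRange(k["img"],(0,0,0),(45,45,45)); m[:262]=0;m[296:]=0;m[:,:220]=0;m[:,365:]=0
    n,l,s,ce=cv2.connectedComponentsWithStats(m); i=1+np.argmax(s[1:,4]); print(s[i],ce[i])
    x,y=ce[i].round().astype(int); d=k["depth"][y-4:y+4,x-5:x+5]; print(d.round(4)); print(np.median(k["depth"][l==i]))
E
```

```text
[-0.26636293 -0.47240131  0.10026185] [0.45388797 0.23538644 0.19334205]
[240 262  20  34 519] [250.01348748 278.37572254]
[[1.3697 1.3682 1.3693 1.3738 1.3739 1.3728 1.373  1.3719 1.3729 1.3705]
 [1.3682 1.3711 1.368  1.3722 1.3702 1.3683 1.374  1.3665 1.3684 1.3706]
 [1.3689 1.371  1.3555 1.355  1.3598 1.3597 1.3764 1.3702 1.3672 1.3691]
 [1.3709 1.3721 1.3596 1.361  1.3552 1.3581 1.3714 1.3721 1.3697 1.3649]
 [1.3713 1.3738 1.3589 1.3593 1.3549 1.3609 1.3649 1.3672 1.3686 1.3631]
 [1.3691 1.3686 1.3546 1.3552 1.3558 1.3586 1.3691 1.3704 1.3641 1.3662]
 [1.3647 1.3682 1.3685 1.3684 1.3698 1.3703 1.3761 1.3703 1.363  1.3694]
 [1.3658 1.366  1.3628 1.3664 1.3706 1.3642 1.3653 1.3656 1.3673 1.3699]]
1.3701105
[285 262  18  34 361] [292.68975069 278.12465374]
[[1.3662 1.3675 1.3704 1.3684 1.3678 1.3686 1.3728 1.3725 1.3707 1.3738]
 [1.3781 1.3741 1.366  1.3703 1.3678 1.3701 1.3682 1.3697 1.3705 1.3687]
 [1.366  1.3695 1.3677 1.3733 1.3594 1.3603 1.3633 1.3559 1.3678 1.3688]
 [1.3709 1.3666 1.3725 1.3609 1.3613 1.3598 1.3576 1.3635 1.3735 0.    ]
 [1.3681 1.3718 1.3716 1.3713 1.3562 1.3588 1.3643 1.3597 1.3712 1.3723]
 [1.3704 1.3696 1.3702 1.3684 1.3567 1.3584 1.3642 1.366  1.3649 1.3722]
 [1.3578 1.3683 1.373  1.369  1.3728 1.369  1.3658 1.3723 1.3696 1.3694]
 [1.3707 1.3723 1.3683 1.3691 1.3675 1.3676 1.371  1.3652 1.3742 1.3653]]
1.3695893
```

View pics/t4.png

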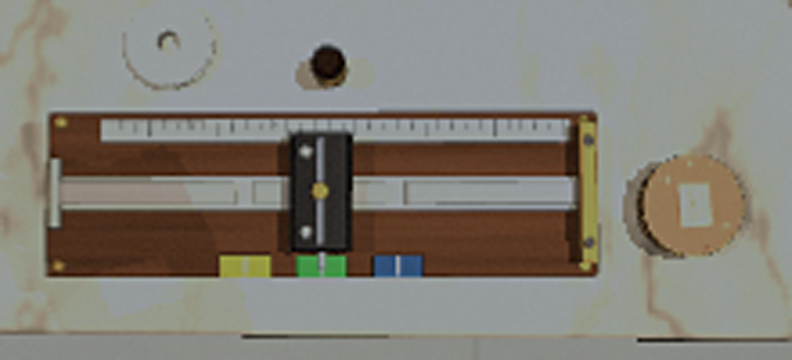

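```bash
python3 - <<'E'
from plant import *
from h import *
D=[read_camera("top") for _ in range(12)]
d=np.mean([k["depth"] for k in D],0);c0=pickle.load(open("top.pkl","rb"))["depth"]
# pin depth blocks: after rows 276-279 cols 292-295 ; before rows 276..279 cols 247-250
for x in (290,291,292,293,294,295,296,297): print(x,d[275:281,x].round(4))
print("blk",np.median(d[266:272,287:290]),"before pin",c0[276:280,247:251].mean())
im=np.mean([k["img"] for k in D],0)
g=im[297:301,284:304].mean((0,2));print(g.round(0))
print(get_state()["contact_force"],get_state()["dq"].round(4),get_state()["time"])
E
```

```text
290 [1.3707 1.3684 1.3694 1.3695 1.3686 1.3675]
291 [1.37   1.3697 1.247  1.2555 1.3693 1.3681]
292 [1.3699 1.3607 1.3605 1.3607 1.3591 1.3694]
293 [1.3706 1.3601 1.3583 1.3592 1.3573 1.3698]
294 [1.3685 1.3604 1.359  1.3606 1.3578 1.3688]
295 [1.3696 1.3606 1.3608 1.2466 1.3621 1.3692]
296 [1.3697 1.3686 1.3706 1.3682 1.3681 1.3698]
297 [1.3718 1.37   1.3695 1.2545 1.3693 1.3672]
blk 1.3715787 before pin 1.3576343
[ 58.  58.  56.  66.  93.  95.  95.  94.  93. 101. 148. 108.  95.  95.
  96.  96. 105.  49.  55.  58.]
[-0.11112218 -0.07680559  0.41897931] [ 0.0051  0.0019 -0.0019 -0.0005  0.0018  0.0008] 8.65
```

```bash
python3 -c "
from plant import *
print(sign_off())"
```

```text
the job is handed in; nothing more can be done
None
```

The stop is seated in the middle notch, level with the green mark, and I've handed the job in. I pushed it there from the +y side with the closed fingertips, past the yellow notch, in under 9 s of robot time.

- **Seating force:** the push fell to about 1 N as the ball dropped in, then rose sharply to 8.7 N. I stopped there and backed away.
- **Alignment:** in the last top picture, the pointer below the block lines up with the green tab's white line at image column 294, to about a pixel (2.7 mm).
- **Pin height:** the camera depth shows the pin head roughly 2–3 mm lower than at the start. A few depth readings were bad, but the rest agree.
- **Surroundings:** the spool, stamp and drum are where they were in the top picture. I didn't check the order block, violet box or tape dispenser in the final view. The arm is clear of the gauge, with no contact force.

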